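Push the vial carriage home along its guide

TASK

Push the carriage that carries the glass vial along its guide channel until it is fully home against the end stop, where the vial stands between the two black optical housings. Push it in the middle: the wide, short carriage wedges in the channel when pushed off-centre. Leave the other carriage, which carries a flat steel disc, where it is.

Things in the scene. Friction and masses are not known exactly. Their poses are not given: they have to be found in the camera images.
- carriage_a: To move: aluminium block 60 mm long (x), 96 wide, top 28 above origin, on a steel shoe 60 x 130 x 12 held under guide_a's lips; 0.37 kg. A 23 mm vial with black cap is clamped upright in a well in its middle, top 70 above origin. Origin: centre of underside; +x toward the end stop, z up. 2 mm play each side. Slides at 2 to 3 N pushed within 15 mm of its middle; at 30 or more it turns and jams.
- push_pad (a point): Middle of the rear face of carriage_a's grey push pad: 30 mm wide, 22 high, 8 mm proud of the block's rear face (-x side, nearest the robot). It lies at x = -38, y = 0, z = 13 mm in carriage_a's frame. Axes as carriage_a.
- guide_a: Fixed channel of carriage_a, 270 mm long (x) x 158 wide. Origin: centre of its underside on the worktop; +x away from the robot to the end stop (face at x = 115, 40 high); near end open. Floor 6 mm up; walls 134 apart, lips 118 apart, tops at 25. Black housings on the lips at x = 68 to 102, 122 apart, tops at 57. Carriage home: its origin at x = 85 mm, y = 0, z = 6 here.
- carriage_b: The other carriage, same make, in an identical second guide on the other side of the yellow stirrer. It carries a flat steel disc (44 mm across, 16 high) instead of a vial. Origin and axes as carriage_a. Leave it alone.

How it is judged:
By the outcome, as a careful person would: the job done as asked, in the order asked, and still so for the second after the job is handed in, with the robot touching nothing.
It also fails if it takes over 40 s, if anything falls off the work surface, if the arm or the gripper's body presses on something with over 40 N, if the wrist force passes 120 N, or if a joint passes its speed limit or range.

ROBOT

A 7-joint arm with a two-finger parallel gripper is mounted at the origin on a cart in front of the work surface, level with it; the furniture and walls round the work are solid. World frame = base frame: x ahead of the robot, y to its left, z up, the work surface at z = 0. Lengths are in mm, angles in rad, forces in N, time in s.
With the tool pointing down it reaches from about 400 to 875 mm from the base axis. Payload 6.5 kg.
Tool frame: the origin (TCP) lies where the fingers leave the gripper's body, on its centre line; the fingertips stand 64 mm ahead of it and the grasp point (between the pads) lies 45 mm ahead of it (robot.grasp_offset is the distance from the TCP to the grasp point, in mm); z points along the fingers, y is the line along which they close (so a half turn about z gives the same grasp; the last joint's range is limited). The gripper opens to 88 mm and grips with 3 to 60 N. Pads are 18 mm wide; open, the fingers measure 123 mm over their backs; the gripper's body (75 mm by 187 mm) begins 45 mm behind the grasp point.
Start: joints at [1.278, 0.536, -0.004, 1.538, 0.003, 1.067, -0.071], TCP at [146.158, -633.347, 302.716] pointing down, gripper open.
Joint ranges: [-2.7, 2.7], [-0.37, 2.16], [-1.27, 1.26], [0.24, 2.4], [-1.31, 4.45], [0.19, 1.91], [-2.76, 2.76]. Speed limits (rad/s): [2.39, 2.39, 3.14, 3.14, 3.14, 3.14, 3.14].

INTERFACE

Orientations are given as a 3x3 rotation matrix whose columns are the frame's x, y, z axes.
In Python, from plant import robot gives the robot as it stands.
- The arm moves only by the tool move_arm, never from a script. Its argument "steps" is a list of rows, each an object of numbers: "x", "y", "z": the shift along the world's x, y, z in cm; "yaw": the turn about the world's z in rad; "hand": the finger opening in cm, from 0 to 8.81. In form: [{"x": .., "y": .., "z": .., "yaw": .., "hand": ..}, ...]. A call has 1 to 8 rows; each row shifts and turns the commanded pose from where the row before left it; what a row does not reach is not made up. A row lasts 1/12 s, in which the tool goes at most 41.7 mm and 7.16 degrees, less where a joint would pass 70% of its speed; a pose out of reach is approached as far as the arm can. A call is refused whole if a number of a shift passes 4.17 or a number of a turn 0.125, either way. A call with a gripper value outside its range is refused whole. The fingers move at their own pace and stop on an object; the grip force is fixed at half the most. Time passes only in rows, so rows that do not move let the fingers close. It gives the time, the measured TCP pose, the force, the opening and the grip force at its end, in the units of the state.
- robot.state(): the state, without advancing time (a new reading comes with each control period).
- robot.snapshot(name): name is "side" or "top"; returns (picture, depth): 420x560x3 uint8, red, green, blue; 420x560 float32, mm along the optical axis (not along the pixel's ray), 0 where there is no reading.
- robot.calibration(name): a dict with "intrinsics" (3x3 intrinsics, pixels), "R" (3x3) and "t" (3): a world point X has camera coordinates R X + t. Camera axes: x right, y down, z forward; pixel columns grow to the right and rows downward; lengths in mm; the calibration is good to about 2 mm. A picture is of the moment at which its call begins. calibration takes no time and is no camera call.
- robot.job_done(): hands the job in; it is judged then, once.
The state is a dict: "time_s": time; "joint_pos": joint angles; "dq": joint speeds; "joint_efforts": joint torques, N m; "eef_pos": TCP position; "ee_rot": TCP orientation; "force": force on the tool from outside, world axes, zero at the start; "torque": the same for the moment, N m; "gripper_width": opening from 0.0 (shut) to 1.0 (fully open); "gripper_force": force on a finger pad.
Only numpy, scipy, OpenCV 4.12 (cv2) and the standard library are available. Lean on these libraries where they do the work, as an engineer would, in place of code of your own. Each camera call takes 0.05 s, during which the arm holds its last target. There are 200 camera calls.

## Working session

There is one attempt and no reset: what is moved stays moved. The work goes in short steps, Python scripts to look and compute and a tool call to move; the robot and the scene stay as the last step left them, time stands still between calls to the robot, and variables do not carry over. Pictures are saved under pics/ and viewed, at most 10 in all, crops included, and the job is handed in when it is done.

Besides the shell and the picture viewer there is one more tool, called after "Emit:" as name([rows], argument=value, ...), one row to a line, values as JSON. move_arm: Moves the arm, as the interface text tells. Its arguments: {"type":"object","properties":{"steps":{"type":"array"}},"required":["steps"]}

```bash
mkdir -p pics; cat > h.py <<'E'
from plant import robot
import numpy as np, cv2
def snap(n,f):
    p,d=robot.snapshot(n); cv2.imwrite(f'pics/{f}.png',p[:,:,::-1]); np.save(f'pics/{f}.npy',d); return p,d
def world(n,d):
    c=robot.calibration(n);K=np.array(c['intrinsics']);R=np.array(c['R']);t=np.array(c['t'])
    v,u=np.mgrid[:d.shape[0],:d.shape[1]]
    P=np.stack([(u-K[0,2])/K[0,0]*d,(v-K[1,2])/K[1,1]*d,d],-1)
    return (P-t)@R
E
python3 - <<'E'
from h import *
for n in('top','side'):
    p,d=snap(n,n+'1')
s=robot.state();print(s['time_s'],s['eef_pos'],s['ee_rot'],s['gripper_width'])
E
```

```text
0.1 [ 146.04565204 -632.92127099  301.91148254] [[ 9.74371027e-01  2.24946413e-01 -4.62109174e-04]
 [ 2.24946859e-01 -9.74369883e-01  1.49701273e-03]
 [-1.13517617e-04 -1.56259584e-03 -9.99998773e-01]] 0.9995660852988787
```

View pics/top1.png

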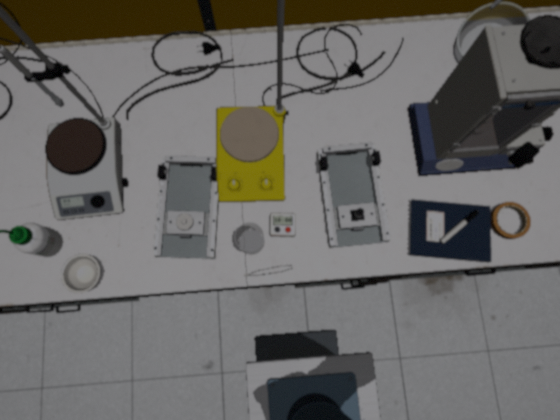

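View pics/side1.png

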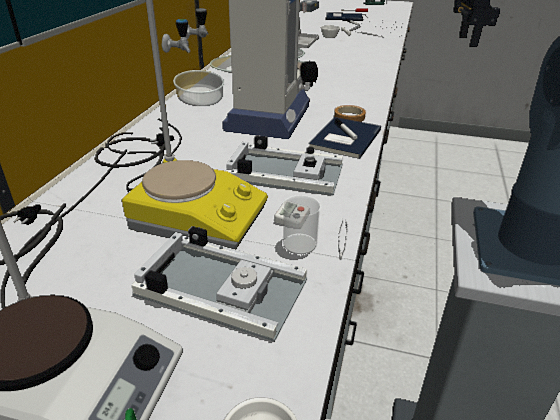

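The top view shows the guide with the vial (black cap at about 357,214) on the right and the disc carriage at about (184,222) on the left. The end stops are at the upper end. The side view agrees: the vial's guide is the far one, beyond the yellow stirrer.

```bash
python3 - <<'E'
from h import *
d=np.load('pics/top1.npy');W=world('top',d);z=W[...,2]
c=robot.calibration('top');print('cam',-np.array(c['R']).T@c['t'],c['intrinsics'][0])
for uv in[(357,214),(340,217),(375,214),(345,150),(375,158),(323,163),(350,190),(330,245),(381,241)]: print(uv,W[uv[1],uv[0]].round(1))
p=cv2.imread('pics/top1.png')
# guide: points z 20..30 (lips) in region
m=np.zeros(z.shape,bool);m[140:252,312:394]=1
L=m&(z>20)&(z<29)
pts=W[L][:,:2].astype(np.float32);r=cv2.minAreaRect(pts);print('lips rect',len(pts),r)
for lo,hi,n in((29,38,'block'),(45,62,'hous'),(62,85,'vial')):
    q=m&(z>lo)&(z<hi);P=W[q];print(n,len(P),P.min(0).round(),P.max(0).round(),P.mean(0).round(1),cv2.minAreaRect(P[:,:2].astype(np.float32)) if len(P)>2 else '')
cv2.imwrite('pics/c1.png',cv2.resize(p[135:260,305:400],None,fx=4.7,fy=4.7,interpolation=cv2.INTER_CUBIC))
s=cv2.imread('pics/side1.png');cv2.imwrite('pics/c2.png',cv2.resize(s[120:210,215:355],None,fx=5,fy=5,interpolation=cv2.INTER_CUBIC))
E
```

```text
cam [ 273.53079929   70.54461423 1119.04536728] [427.17061765   0.         275.35503232]
(357, 214) [ 490.7 -149.9   70.1]
(340, 217) [ 494.6 -113.2   30. ]
(375, 214) [ 494.5 -204.1   34.1]
(345, 150) [ 677.7 -147.4   30.1]
(375, 158) [ 639.  -217.7   57.8]
(323, 163) [636.8 -80.7  55.9]
(350, 190) [ 572.7 -153.4    1.8]
(330, 245) [424.4 -80.2  23.4]
(381, 241) [ 426.4 -216.9    8.2]
lips rect 1375 ((557.9810180664062, -155.79495239257812), (265.0072937011719, 158.39346313476562), 1.1867575645446777)
block 894 [ 429. -235.   29.] [695. -75.  38.] [ 523.5 -156.    34. ] ((561.0946044921875, -154.7943115234375), (266.1597900390625, 157.29078674316406), 0.8921003937721252)
hous 250 [ 484. -233.   45.] [684. -75.  62.] [ 617.8 -154.8   55. ] ((600.7135620117188, -176.63890075683594), (189.9188690185547, 154.97412109375), 27.63760757446289)
vial 57 [ 488. -222.   62.] [648. -89.  80.] [ 501.3 -156.    74.6] ((566.6166381835938, -152.4068603515625), (133.29974365234375, 156.8511962890625), 87.66752624511719)
```

View pics/c1.png

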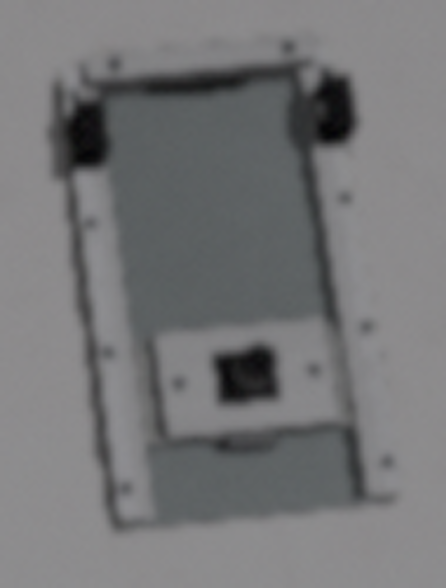

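The crop shows the vial cap at crop pixel (247,373), the pad below it at about (247,443), lip screws in left/right pairs, and the end stop at the top. I'll project the screws at their known heights.

```bash
python3 - <<'E'
from h import *
c=robot.calibration('top');K=np.array(c['intrinsics']);R=np.array(c['R']);t=np.array(c['t']);C=-R.T@t
def pj(u,v,z):
    u=(u+.5)/4.7-.5+305;v=(v+.5)/4.7-.5+135
    r=R.T@np.linalg.inv(K)@[u,v,1];return (C+r*(z-C[2])/r[2])
l=np.array([pj(u,v,25) for u,v in[(90,222),(109,352),(126,487)]]);r=np.array([pj(u,v,25) for u,v in[(345,198),(366,327),(387,462)]])
print(l.round(1),r.round(1),'\nmid',((l+r)/2).round(1))
m=(l+r)/2;print('yaw',np.arctan2(*(m[0]-m[2])[1::-1]), 'cross',[-np.arctan2(*(a-b)[:2]) for a,b in zip(l,r)])
e=[pj(115,63,46),pj(288,47,46)];print('stop',e,np.mean(e,0))
b=[pj(179,383,34),pj(313,370,34)];print('block',b,np.mean(b,0))
print('cap',pj(247,373,76),'pad',pj(247,446,30),'ends',pj(118,527,25),pj(395,498,25))
print('blk rear corners',pj(170,438,34),pj(352,425,34),'front',pj(155,335,34),pj(330,318,34))
E
```

```text
[[594.5 -81.6  25. ]
 [518.2 -84.3  25. ]
 [441.5 -85.6  25. ]] [[ 597.1 -227.7   25. ]
 [ 521.1 -229.5   25. ]
 [ 444.  -230.7   25. ]] 
mid [[ 595.8 -154.7   25. ]
 [ 519.7 -156.9   25. ]
 [ 442.7 -158.1   25. ]]
yaw 0.022733803217103506 cross [np.float64(0.018024568356695435), np.float64(0.019948267273288627), np.float64(0.017133064021174475)]
stop [array([ 680.76749359, -102.57681443,   46.        ]), array([ 682.53797516, -201.57895796,   46.        ])] [ 681.65273437 -152.0778862    46.        ]
block [array([ 495.62424504, -119.74820378,   34.        ]), array([ 497.06819707, -194.50371456,   34.        ])] [ 496.34622106 -157.12595917   34.        ]
cap [ 489.57366618 -149.05083733   76.        ] pad [ 458.16125576 -153.74342555   30.        ] ends [419.75041002 -78.79625777  25.        ] [ 423.68264461 -232.37707233   25.        ]
blk rear corners [ 465.26966678 -111.30586115   34.        ] [ 464.57480027 -211.89650513   34.        ] front [ 523.83005571 -109.55704474   34.        ] [ 525.78792425 -207.74664154   34.        ]
```

Emit:
move_arm([
  {"x": 1.7,"y": 3,"z": 0,"yaw": -0.1,"hand": 0},
  {"x": 1.7,"y": 3,"z": 0,"yaw": -0.1,"hand": 0},
  {"x": 1.7,"y": 3,"z": 0,"yaw": 0,"hand": 0},
  {"x": 1.7,"y": 3,"z": 0,"yaw": 0,"hand": 0},
  {"x": 1.7,"y": 3,"z": 0,"yaw": 0,"hand": 0},
  {"x": 1.7,"y": 3,"z": 0,"yaw": 0,"hand": 0},
  {"x": 1.7,"y": 3,"z": 0,"yaw": 0,"hand": 0},
  {"x": 1.7,"y": 3,"z": 0,"yaw": 0,"hand": 0},
])

```text
time_s: 0.77
eef_pos: [282.5, -391.6, 302.5]
ee_rot: [[1.0, 0.027, -0.0], [0.027, -1.0, 0.0], [-0.0, -0.0, -1.0]]
force: [0.9, -0.6, -0.0]
gripper_width: 0.417
gripper_force: 0.0
```

Emit:
move_arm([
  {"x": 1.7,"y": 3,"z": 0,"yaw": 0,"hand": 0},
  {"x": 1.7,"y": 3,"z": 0,"yaw": 0,"hand": 0},
  {"x": 1.7,"y": 3,"z": 0,"yaw": 0,"hand": 0},
  {"x": 1.7,"y": 3,"z": 0,"yaw": 0,"hand": 0},
  {"x": 1.7,"y": 3,"z": 0,"yaw": 0,"hand": 0},
  {"x": 1.7,"y": 3,"z": 0,"yaw": 0,"hand": 0},
  {"x": 0,"y": 0,"z": 0,"yaw": 0,"hand": 0},
  {"x": 0,"y": 0,"z": 0,"yaw": 0,"hand": 0},
])

```text
time_s: 1.43
eef_pos: [384.7, -211.9, 302.6]
ee_rot: [[1.0, 0.031, -0.0], [0.031, -1.0, 0.0], [-0.0, -0.0, -1.0]]
force: [-0.7, -0.3, 0.6]
gripper_width: 0.004
gripper_force: 0.0
```

```bash
python3 - <<'E'
from h import *
s=robot.state();print(s['time_s'],s['eef_pos'],np.array(s['ee_rot']).round(3).tolist(),s['gripper_width'],s['force'])
E
```

```text
1.4333 [ 384.74681081 -211.85008684  302.59408641] [[1.0, 0.031, -0.0], [0.031, -1.0, 0.0], [-0.0, -0.0, -1.0]] 0.003797544604718287 [-0.74005877 -0.30902996  0.62148253]
```

Emit:
move_arm([
  {"x": 1.75,"y": 2.65,"z": 0,"yaw": -0.01,"hand": 0},
  {"x": 1.75,"y": 2.7,"z": 0,"yaw": 0,"hand": 0},
  {"x": 0,"y": 0,"z": -4,"yaw": 0,"hand": 0},
  {"x": 0,"y": 0,"z": -4,"yaw": 0,"hand": 0},
  {"x": 0,"y": 0,"z": -4,"yaw": 0,"hand": 0},
  {"x": 0,"y": 0,"z": -4,"yaw": 0,"hand": 0},
  {"x": 0,"y": 0,"z": -4,"yaw": 0,"hand": 0},
  {"x": 0,"y": 0,"z": -2,"yaw": 0,"hand": 0},
])

```text
time_s: 2.1
eef_pos: [416.5, -161.0, 79.0]
ee_rot: [[1.0, 0.015, -0.005], [0.015, -1.0, 0.0], [-0.005, -0.001, -1.0]]
force: [-0.5, 0.3, 0.6]
gripper_width: 0.005
gripper_force: 0.0
```

```bash
python3 - <<'E'
from h import *
snap('top','top2');snap('side','side2')
s=robot.state();print(s['time_s'],s['eef_pos'],np.array(s['ee_rot']).round(3).tolist(),s['force'])
t=cv2.imread('pics/top2.png')[135:295,305:400];sd=cv2.imread('pics/side2.png')[100:230,215:375]
a=cv2.resize(t,(356,600),interpolation=cv2.INTER_CUBIC);b=cv2.resize(sd,(440,358),interpolation=cv2.INTER_CUBIC)
o=np.zeros((600,800,3),np.uint8);o[:,:356]=a;o[:358,358:798]=b;cv2.imwrite('pics/c3.png',o)
E
```

```text
2.2 [ 416.27115683 -160.59007677   79.72610381] [[1.0, 0.015, -0.007], [0.015, -1.0, 0.001], [-0.007, -0.001, -1.0]] [-0.3833362   0.35574044 -0.43979578]
```

View pics/c3.png

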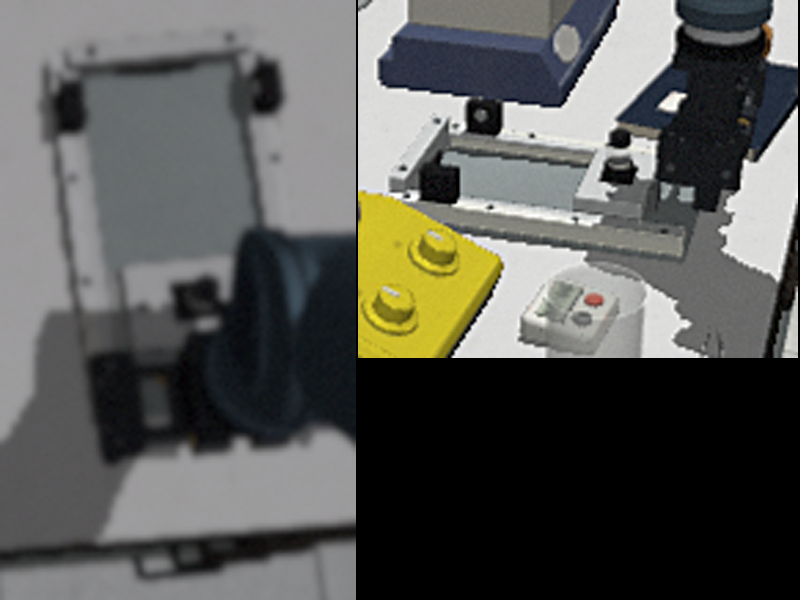

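The hand is behind the pad and in line with it, with the fingers inside the channel (side crop about 705,195). I'll correct y and z a little and creep up to contact.

Emit:
move_arm([
  {"x": 0.7,"y": 0.2,"z": 0.3,"yaw": 0.003,"hand": 0},
  {"x": 0.7,"y": 0,"z": 0,"yaw": 0,"hand": 0},
  {"x": 0.3,"y": 0,"z": 0,"yaw": 0,"hand": 0},
  {"x": 0,"y": 0,"z": 0,"yaw": 0,"hand": 0},
])

```text
time_s: 2.53
eef_pos: [438.7, -158.4, 87.5]
ee_rot: [[1.0, 0.02, 0.005], [0.02, -1.0, -0.001], [0.005, 0.001, -1.0]]
force: [0.8, 0.3, 0.1]
gripper_width: 0.007
gripper_force: 0.0
```

Emit:
move_arm([
  {"x": 0.3,"y": 0,"z": -0.3,"yaw": 0,"hand": 0},
  {"x": 0.3,"y": 0,"z": 0,"yaw": 0,"hand": 0},
  {"x": 0.3,"y": 0,"z": 0,"yaw": 0,"hand": 0},
  {"x": 0.3,"y": 0.01,"z": 0,"yaw": 0,"hand": 0},
  {"x": 0.3,"y": 0.01,"z": 0,"yaw": 0,"hand": 0},
  {"x": 0.3,"y": 0.01,"z": 0,"yaw": 0,"hand": 0},
])

```text
time_s: 3.03
eef_pos: [452.1, -157.6, 82.3]
ee_rot: [[1.0, 0.019, -0.005], [0.019, -1.0, 0.0], [-0.005, -0.0, -1.0]]
force: [-5.4, -0.2, 4.0]
gripper_width: 0.009
gripper_force: 2.9
```

Contact, with about 5 N of push and almost no side force. I'll keep pushing along the guide axis.

Emit:
move_arm([
  {"x": 0.5,"y": 0.01,"z": 0,"yaw": 0,"hand": 0},
  {"x": 0.5,"y": 0.01,"z": 0,"yaw": 0,"hand": 0},
  {"x": 0.5,"y": 0.01,"z": 0,"yaw": 0,"hand": 0},
  {"x": 0.5,"y": 0.01,"z": 0,"yaw": 0,"hand": 0},
  {"x": 0.5,"y": 0.01,"z": 0,"yaw": 0,"hand": 0},
  {"x": 0.5,"y": 0.01,"z": 0,"yaw": 0,"hand": 0},
])

```text
time_s: 3.53
eef_pos: [484.6, -156.9, 82.6]
ee_rot: [[1.0, 0.02, -0.0], [0.02, -1.0, 0.0], [-0.0, -0.0, -1.0]]
force: [-1.4, -0.8, -1.6]
gripper_width: 0.002
gripper_force: 1.0
```

Emit:
move_arm([
  {"x": 0.5,"y": 0.01,"z": 0,"yaw": 0,"hand": 0},
  {"x": 0.5,"y": 0.01,"z": 0,"yaw": 0,"hand": 0},
  {"x": 0.5,"y": 0.01,"z": 0,"yaw": 0,"hand": 0},
  {"x": 0.5,"y": 0.01,"z": 0,"yaw": 0,"hand": 0},
  {"x": 0.5,"y": 0.01,"z": 0,"yaw": 0,"hand": 0},
  {"x": 0.5,"y": 0.01,"z": 0,"yaw": 0,"hand": 0},
  {"x": 0.5,"y": 0.01,"z": 0,"yaw": 0,"hand": 0},
  {"x": 0.5,"y": 0.01,"z": 0,"yaw": 0,"hand": 0},
])

```text
time_s: 4.2
eef_pos: [524.6, -156.2, 82.7]
ee_rot: [[1.0, 0.02, -0.0], [0.02, -1.0, -0.0], [-0.0, 0.0, -1.0]]
force: [-2.1, -0.2, -1.6]
gripper_width: 0.0
gripper_force: 1.0
```

Emit:
move_arm([
  {"x": 0.5,"y": 0.01,"z": 0,"yaw": 0,"hand": 0},
  {"x": 0.5,"y": 0.01,"z": 0,"yaw": 0,"hand": 0},
  {"x": 0.5,"y": 0.01,"z": 0,"yaw": 0,"hand": 0},
  {"x": 0.5,"y": 0.01,"z": 0,"yaw": 0,"hand": 0},
  {"x": 0.5,"y": 0.01,"z": 0,"yaw": 0,"hand": 0},
  {"x": 0.5,"y": 0.01,"z": 0,"yaw": 0,"hand": 0},
  {"x": 0.5,"y": 0.01,"z": 0,"yaw": 0,"hand": 0},
  {"x": 0.5,"y": 0.01,"z": 0,"yaw": 0,"hand": 0},
])

```text
time_s: 4.87
eef_pos: [564.6, -155.3, 82.7]
ee_rot: [[1.0, 0.02, -0.0], [0.02, -1.0, -0.0], [-0.0, 0.0, -1.0]]
force: [-1.9, -0.3, -1.0]
gripper_width: 0.001
gripper_force: 1.1
```

Emit:
move_arm([
  {"x": 0.5,"y": 0.01,"z": 0,"yaw": 0,"hand": 0},
  {"x": 0.5,"y": 0.01,"z": 0,"yaw": 0,"hand": 0},
  {"x": 0.5,"y": 0.01,"z": 0,"yaw": 0,"hand": 0},
  {"x": 0.4,"y": 0.01,"z": 0,"yaw": 0,"hand": 0},
  {"x": 0.2,"y": 0,"z": 0,"yaw": 0,"hand": 0},
  {"x": 0.2,"y": 0,"z": 0,"yaw": 0,"hand": 0},
  {"x": 0.2,"y": 0,"z": 0,"yaw": 0,"hand": 0},
])

```text
time_s: 5.45
eef_pos: [588.7, -155.0, 82.8]
ee_rot: [[1.0, 0.02, -0.001], [0.02, -1.0, -0.0], [-0.001, -0.0, -1.0]]
force: [-3.8, 0.0, 2.4]
gripper_width: 0.004
gripper_force: 2.2
```

Emit:
move_arm([
  {"x": 0.15,"y": 0,"z": 0,"yaw": 0,"hand": 0},
  {"x": 0.15,"y": 0,"z": 0,"yaw": 0,"hand": 0},
  {"x": 0.15,"y": 0,"z": 0,"yaw": 0,"hand": 0},
])

```text
time_s: 5.7
eef_pos: [593.2, -155.1, 82.7]
ee_rot: [[1.0, 0.02, -0.001], [0.02, -1.0, -0.0], [-0.001, 0.0, -1.0]]
force: [-9.1, 0.6, 6.1]
gripper_width: 0.006
gripper_force: 4.6
```

Emit:
move_arm([
  {"x": 0.1,"y": 0,"z": 0,"yaw": 0,"hand": 0},
  {"x": 0.1,"y": 0,"z": 0,"yaw": 0,"hand": 0},
])

```text
time_s: 5.87
eef_pos: [593.5, -155.0, 82.6]
ee_rot: [[1.0, 0.019, -0.005], [0.019, -1.0, 0.0], [-0.005, -0.0, -1.0]]
force: [-13.3, 1.2, 10.7]
gripper_width: 0.003
gripper_force: 6.5
```

Emit:
move_arm([
  {"x": 0.1,"y": 0,"z": 0,"yaw": 0,"hand": 0},
  {"x": 0,"y": 0,"z": 0,"yaw": 0,"hand": 0},
])

```text
time_s: 6.03
eef_pos: [593.6, -155.1, 82.4]
ee_rot: [[1.0, 0.019, -0.008], [0.019, -1.0, 0.0], [-0.008, -0.0, -1.0]]
force: [-12.5, 1.4, 10.9]
gripper_width: 0.01
gripper_force: 6.6
```

It stalls at 593.5 where I predicted about 594, and the force rises with no side force, so it's against the stop. I'll back away and check.

Emit:
move_arm([
  {"x": -0.5,"y": -0.01,"z": 0,"yaw": 0,"hand": 0},
  {"x": -2,"y": -0.04,"z": 0,"yaw": 0,"hand": 0},
  {"x": -3,"y": -0.06,"z": 0,"yaw": 0,"hand": 0},
  {"x": -3,"y": 0,"z": 0,"yaw": 0,"hand": 0},
  {"x": -3,"y": 0,"z": 3,"yaw": 0,"hand": 0},
  {"x": -2,"y": 0,"z": 3,"yaw": 0,"hand": 0},
  {"x": 0,"y": 0,"z": 3,"yaw": 0,"hand": 0},
  {"x": 0,"y": 0,"z": 0,"yaw": 0,"hand": 0},
])

```text
time_s: 6.7
eef_pos: [465.2, -157.1, 177.3]
ee_rot: [[1.0, 0.019, 0.01], [0.019, -1.0, -0.003], [0.01, 0.003, -1.0]]
force: [0.9, -0.5, 0.3]
gripper_width: 0.009
gripper_force: 0.0
```

```bash
python3 - <<'E'
from h import *
snap('top','top3');snap('side','side3')
s=robot.state();print(s['time_s'],s['eef_pos'],s['force'])
t=cv2.imread('pics/top3.png')[135:260,305:400];sd=cv2.imread('pics/side3.png')[120:210,215:345]
a=cv2.resize(t,(380,500),interpolation=cv2.INTER_CUBIC);b=cv2.resize(sd,(418,289),interpolation=cv2.INTER_CUBIC)
o=np.zeros((500,800,3),np.uint8);o[:,:380]=a;o[:289,382:]=b;cv2.imwrite('pics/c4.png',o)
E
```

```text
6.8 [ 464.31315536 -156.46635759  173.7483848 ] [-0.8883223  -0.21192073  0.14119696]
```

View pics/c4.png

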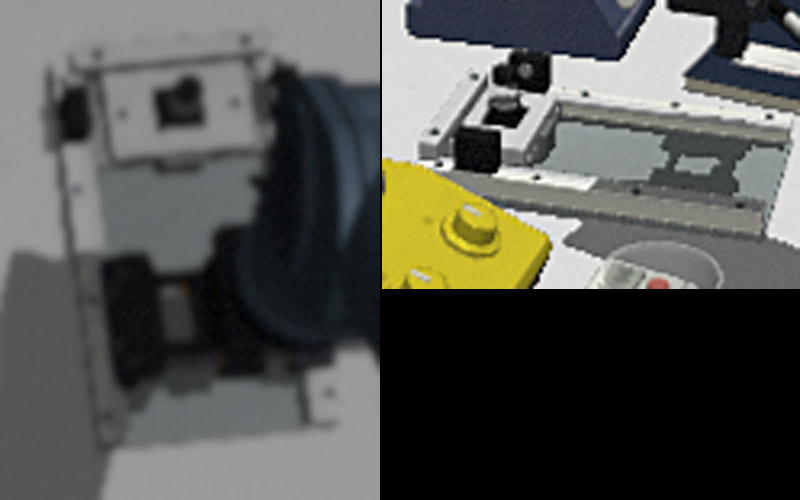

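The carriage sits square against the stop with the vial between the housings (block screws at crop 123,113 and 235,101). One numeric check before handing in.

```bash
python3 - <<'E'
from h import *
c=robot.calibration('top');K=np.array(c['intrinsics']);R=np.array(c['R']);t=np.array(c['t']);C=-R.T@t
def pj(u,v,z):
    r=R.T@np.linalg.inv(K)@[(u+.5)/4-.5+305,(v+.5)/4-.5+135,1];return (C+r*(z-C[2])/r[2]).round(1)
print('block',(pj(123,113,34)+pj(235,101,34))/2,'stop',(pj(98,54,46)+pj(245,40,46))/2,(pj(98,54,40)+pj(245,40,40))/2, 'front edge',(pj(104,73,34)+pj(245,60,34))/2)
E
```

```text
block [ 643.2  -154.65   34.  ] stop [ 681.45 -152.15   46.  ] [ 683.75 -153.35   40.  ] front edge [ 672. -155.   34.]
```

```bash
python3 -c "
from plant import robot
print(robot.job_done())"
```

```text
the job is handed in; nothing more can be done
None
```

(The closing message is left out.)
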